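# Offer the bass reed frame to the magnifier

## Robot

A 6-joint arm with a two-finger parallel gripper is mounted at the origin on the work surface. World frame = base frame: x ahead of the robot, y to its left, z up, the work surface at z = 0. Lengths are in m, angles in rad, forces in N, time in s.
With the tool pointing down it reaches from about 0.25 to 0.775 m from the base axis. Payload 4 kg.
Tool frame: the origin (TCP) lies at the very end of the fingers, on their centre line; the grasp point (between the pads) lies 19 mm behind it; z points along the fingers, y is the line along which they close (so a half turn about z gives the same grasp; the last joint's range is limited). The gripper opens to 85 mm and grips with 20 to 120 N. Pads are 22 mm wide; open, the fingers measure 114 mm over their backs; the gripper's body (76 mm by 85 mm) begins 54 mm behind the grasp point. The pads swing forward as they close: fully open they stand 13 mm farther back than shut.
Start: joints at [1.128, 0.087, 1.371, -0, 1.684, -0.103], TCP at [0.183, 0.519, 0.231] pointing down, gripper open.
Joint ranges: [-3.1, 3.1], [-0.76, 2.03], [0.27, 2.55], [-1.08, 4.22], [0.17, 2.65], [-2.57, 2.57]. Speed limits (rad/s): [2.79, 2.79, 3.14, 3.14, 3.14, 3.14].

## Interface

Orientations are given as a unit quaternion [w, x, y, z].
In Python, from cell import telemetry, get_image, camera_model, ticket gives the robot as it stands.
- The arm moves only by the tool carry_out, never from a script. Its argument "deltas" is one flat list of numbers, 7 for each row, row after row: the turn, a rotation vector about the tool's x, y, z in degrees, then the shift along the tool's x, y, z in mm, then the finger opening in mm, from 0 to 85.4. In form: [rx, ry, rz, tx, ty, tz, gripper, rx, ry, rz, tx, ty, tz, gripper, ...]. A call has 1 to 8 rows; each row shifts and turns the commanded pose from where the row before left it, along the tool's axes as they then stand; what a row does not reach is not made up. A row lasts 1/8 s, in which the tool goes at most 62.5 mm and 10.7 degrees, less where a joint would pass 70% of its speed; a pose out of reach is approached as far as the arm can. A call with a gripper value outside its range is refused whole. The fingers move at their own pace and stop on an object; "squeeze" is the grip in N (left out, the last holds). Time passes only in rows, so rows that do not move let the fingers close. It gives the time, the measured TCP pose, the force, the opening and the grip force at its end, in the units of the state.
- telemetry.get_obs(): the state, without advancing time (a new reading comes with each control period).
- get_image(name): name is "side" or "top" or "wrist"; returns the picture (384x512x3 uint8, red, green, blue); there is no depth.
- camera_model(name): a dict with "fx", "fy", "cx", "cy" (pixels), "rvec" (rotation vector, rad) and "tvec" (3), from world to camera coordinates, as OpenCV has them. Camera axes: x right, y down, z forward; pixel columns grow to the right and rows downward; lengths in m; the calibration is good to about 2 mm. A picture is of the moment at which its call begins: read the wrist's pose just before it. camera_model takes no time and is no camera call; for the wrist camera it gives the pose at the moment of the call.
- ticket.close_job(): hands the job in; it is judged then, once.
The state is a dict: "clock": time; "q": joint angles; "qd": joint speeds; "effort": joint torques, N m; "tool_pos": TCP position; "orientation": TCP orientation; "force": force on the tool from outside, world axes, zero at the start; "moment": the same for the moment, N m; "width": finger opening in m; "grip_force": force on a finger pad.
Only numpy, scipy, OpenCV 4.12 (cv2) and the standard library are available. Lean on these libraries where they do the work, as an engineer would, in place of code of your own. Each camera call takes 0.05 s, during which the arm holds its last target. There are 200 camera calls.

## Task

Draw the large bass reed frame (the longest and broadest of the six brass frames) up out of its slot in the beech rack, turn it and hold it in the air before the tilted magnifier, on the lens's centre line about 12 cm in front of the glass on the robot's side, with the tongue side up and squarely facing the lens. Finish while holding it there steadily: do not put it down or let go. Do not touch the magnifier, leave the five smaller frames standing where they are and do not disturb the reed pan, burnisher or wrench.

Things in the scene. Friction and masses are not known exactly. Their poses are not given: they have to be found in the camera images.
- bass_mid (a point): Centre of the bass reed frame: a loose brass plate 84 mm long (its z, upright in the slot), 26 mm wide (its y, along the slot) and 4 mm thick (its x), 50 to 105 g. It may be in any of the six places of the rack. Its +x face is the tongue side (steel tongue in a dark window, brass clamp with two screws near the top end); in the rack that side looks away from the robot. Its long side edges are clear to grip, 26 mm apart.
- rack: Fixed beech rack, origin at the centre of its underside, 120 mm deep (x) by 220 mm wide (y), in two steps: the front half (x below 0) is 36 mm high, the rear half 50 mm. Each step has one saw slot 6 mm wide along its whole width, at x = -30 and x = +30 mm; both slot floors are 14 mm above the bench. Each slot holds three frames upright, at y = -80, 0 and +80 mm; their axes are parallel to the rack's.
- view (a point): The viewing spot, a point in the air 120 mm in front of the lens on its centre line, 160 mm above the bench, on the robot's side of the magnifier. Its axes are the lens's: +z runs along the lens's centre line from this spot to the lens (away from the robot and up at 45 degrees), y is level. Lens centre at z = +120 mm. A frame held well has its centre here and its tongue face looking along this +z.
- magnifier: Fixed glass magnifier on a brass stand, origin at the centre of the underside of its round foot (90 mm across). The post rises 190 mm from there; the lens (116 mm across over its brass ring, 12 mm thick) is tilted 45 degrees with its centre 60 mm to the robot's side (-x) of the post and 245 mm up.
- pan_mid (a point): Bystander: centre of a loose cracked mahogany reed pan, six-sided, 150 mm across its corners, 14 mm thick, flat on the bench.
- burnisher: Bystander: loose flat steel burnisher with a wooden handle, about 175 mm long (x), 20 mm wide and 14 mm high; origin under its middle.
- wrench: Bystander: loose red plastic reed wrench, 120 mm long (x), flat on the bench; origin under it.
- small1_mid (a point): Centre of a smaller brass reed frame, 70 mm long (upright), 18 mm wide, 4 mm thick, loose in another place of the rack; to be left there.
- small2_mid (a point): Centre of a smaller brass reed frame, 68 mm long (upright), 18 mm wide, 4 mm thick, loose in another place of the rack; to be left there.
- small3_mid (a point): Centre of a smaller brass reed frame, 66 mm long (upright), 18 mm wide, 4 mm thick, loose in another place of the rack; to be left there.
- small4_mid (a point): Centre of a smaller brass reed frame, 64 mm long (upright), 18 mm wide, 4 mm thick, loose in another place of the rack; to be left there.
- small5_mid (a point): Centre of a smaller brass reed frame, 62 mm long (upright), 18 mm wide, 4 mm thick, loose in another place of the rack; to be left there.

How it is judged:
On the way:
1. the bass frame is drawn up clear of the rack (z of bass_mid in the frame of rack above 0.1 m and contact force between bass and rack below 0.1 N and contact force between bass and the fingers above 0.5 N), for 0.1 s.
At the end, for the whole second after the job is handed in: Held still by the fingers alone: bass frame centre within 30 mm of the viewing spot, over 120 mm above the bench, tongue side up and within 17 degrees of square to the lens; small frames within 12 mm, pan, burnisher and wrench within 20 mm of their starts (distance between bass_mid and view below 0.03 m and angle between the x axis of bass_mid and the z axis of view, either way round below 0.3 rad and angle between bass_mid's own x axis and vertical below 1.3 rad and height (world z) of bass_mid above 0.12 m and contact force between bass and the fingers above 0.5 N and contact force between bass and magnifier below 0.1 N and contact force between bass and rack below 0.1 N and contact force between bass and pan below 0.1 N and linear speed of bass below 0.03 m/s and distance of each of small1_mid, small2_mid, small3_mid, small4_mid, small5_mid from where it was at the start of the episode below 0.012 m and distance of each of pan_mid, burnisher, wrench from where it was at the start of the episode below 0.02 m); the arm keeps its last pose, push and grip.
It fails at once if the magnifier is touched (contact force between magnifier and anything else above 2 N).
It fails at once if a small frame is pulled or pushed out of its place (distance of any of small1_mid, small2_mid, small3_mid, small4_mid, small5_mid from where it was at the start of the episode above 0.012 m).
It fails at once if the pan, burnisher or wrench is disturbed (distance of any of pan_mid, burnisher, wrench from where it was at the start of the episode above 0.02 m).
It also fails if it takes over 40 s, if anything falls off the work surface, if the arm or the gripper's body presses on something with over 40 N, if the wrist force passes 120 N, or if a joint passes its speed limit or range.

## Working session

There is one attempt and no reset: what is moved stays moved. The work goes in short steps, Python scripts to look and compute and a tool call to move; the robot and the scene stay as the last step left them, time stands still between calls to the robot, and variables do not carry over. Pictures are saved under pics/ and viewed, at most 10 in all, crops included, and the job is handed in when it is done.

Besides the shell and the picture viewer there is one more tool, called in YAML: its name, and indented under it one key for each argument. carry_out: Moves the arm, as the interface text tells. Its arguments: {"type":"object","properties":{"deltas":{"type":"array","items":{"type":"number"}},"squeeze":{"type":"number"}},"required":["deltas"]}

```bash
mkdir -p pics
cat > h.py <<'E'
import numpy as np, cv2
from cell import telemetry, get_image, camera_model, ticket
def snap(n,f):
    im=get_image(n); cv2.imwrite('pics/'+f,cv2.cvtColor(im,cv2.COLOR_RGB2BGR)); return im
E
python3 - <<'E'
from h import *
for n in('top','side'):
    snap(n,n+'1.png'); m=camera_model(n); R=cv2.Rodrigues(np.array(m['rvec']))[0]
    print(n,m['fx'],m['cx'],m['cy'],-R.T@np.array(m['tvec']).ravel(),R.round(3).tolist())
o=telemetry.get_obs();print(o)
E
```

```text
top 420.2020722330686 254.06380701799085 200.5592997265194 [ 0.44084041 -0.04865674  1.37211203] [[-0.017, -1.0, 0.0], [-0.998, 0.017, -0.06], [0.06, -0.001, -0.998]]
side 494.6749273290012 264.0919046724039 184.1380062889869 [-0.09099874 -0.83708546  1.06647104] [[0.769, -0.639, -0.016], [-0.445, -0.518, -0.731], [0.458, 0.569, -0.683]]
{'clock': 0.1, 'q': array([ 1.12788951e+00,  8.79201319e-02,  1.37212550e+00,  2.94489145e-05,
        1.68361928e+00, -1.03096517e-01]), 'qd': array([-0.00059493, -0.00158403, -0.00271479, -0.00135823,  0.00145731,
        0.00168634]), 'effort': array([ 2.27021948e-03, -3.53010786e+01, -3.14220858e+01, -1.81234662e-05,
        7.88544392e-03,  7.81562948e-08]), 'tool_pos': array([0.18311638, 0.51813746, 0.2302235 ]), 'orientation': array([-2.93453835e-04,  1.69087158e-01,  9.85600558e-01, -9.93807417e-04]), 'force': array([-0.1428125 , -0.32373901,  0.3492503 ]), 'moment': array([ 0.04869828, -0.00685778,  0.00698927]), 'grip_force': 0.0, 'width': 0.08529196782516223}
```

View pics/top1.png

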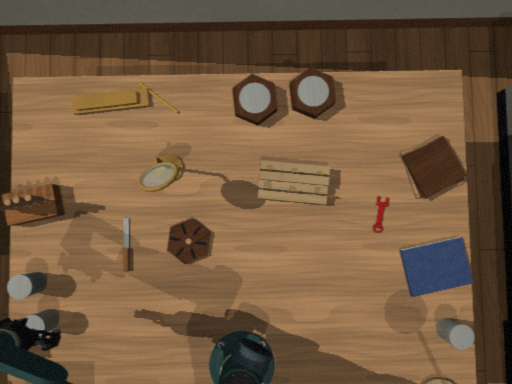

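View pics/side1.png

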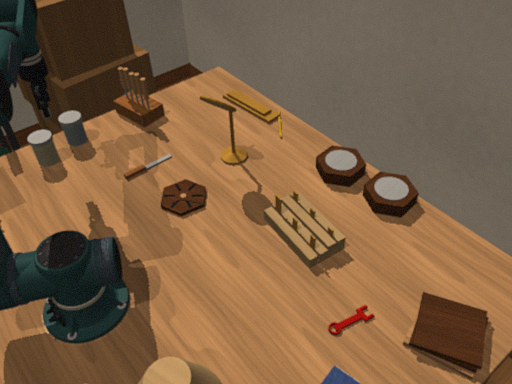

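Top: rack around (294,183), lens (160,177). Side: rack around (305,228), magnifier foot (235,156). Enlarging both.

Run:
```python
from h import *
t=cv2.imread('pics/top1.png');s=cv2.imread('pics/side1.png')
r=lambda im,x,y,w,h,k:cv2.resize(im[y:y+h,x:x+w],None,fx=k,fy=k,interpolation=cv2.INTER_CUBIC)
a=r(t,250,150,90,65,5)   # 450x325
b=r(t,130,145,70,65,5)   # 350x325
c=r(s,260,185,90,55+26,5)[:275] # hmm
c=r(s,258,185,95,85,4.2)[:, :400]; d=r(s,190,85,95,85,4.2)
c=cv2.resize(c,(399,270*1)) if 0 else c
im=np.zeros((690,800,3),np.uint8)
cv2.imwrite('pics/topz.png',np.hstack([a,b]))
cv2.imwrite('pics/sidez.png',np.hstack([c,d]))
```

```text
(no output)
```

View pics/topz.png

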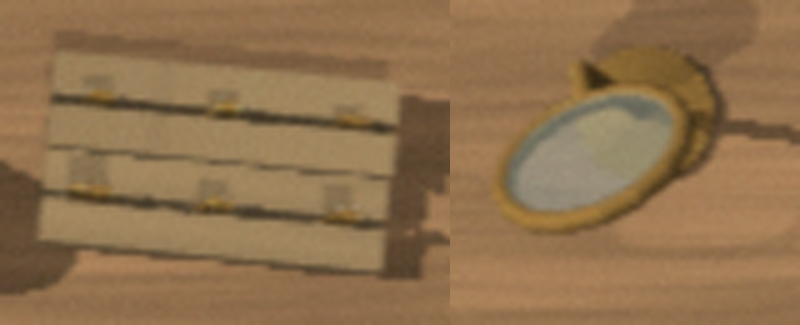

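View pics/sidez.png

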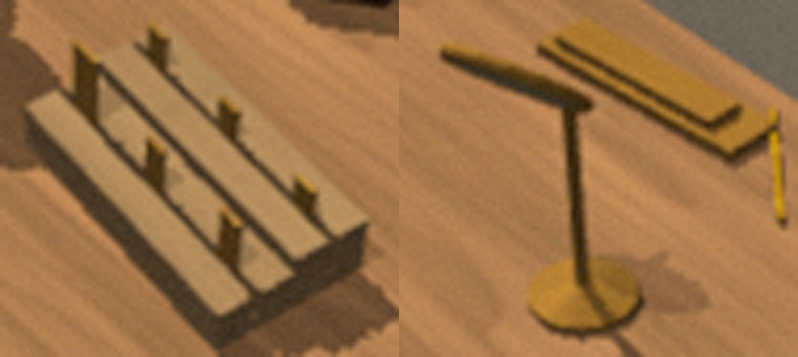

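Bass frame (broadest, tallest) stands in the front slot at the left end: top crop (90,188), i.e. rack (-30,+80). Fitting rack and magnifier poses.

```bash
cat >> h.py <<'E'
def proj(m,P):
    K=np.array([[m['fx'],0,m['cx']],[0,m['fy'],m['cy']],[0,0,1]])
    return cv2.projectPoints(np.asarray(P,float).reshape(-1,1,3),np.array(m['rvec'],float),np.array(m['tvec'],float),K,None)[0][:,0]
def place(p,L): # p=x,y,yaw
    c,s=np.cos(p[2]),np.sin(p[2]); return np.asarray(L)@np.array([[c,s,0],[-s,c,0],[0,0,1]])+[p[0],p[1],0]
E
cat > fit.py <<'E'
from h import *
from scipy.optimize import least_squares
T=camera_model('top');S=camera_model('side')
un=lambda a,k,ox,oy:(np.array(a,float)+.5)/k+[ox,oy]-.5
tp=un([(38,240),(383,270),(55,50),(400,82),(52,146),(392,178)],5,250,150)
tl=np.array([(-60,110,36),(-60,-110,36),(60,110,50),(60,-110,50),(0,110,50),(0,-110,50)])/1e3
sp=un([(28,108),(215,318),(368,222)],4.2,258,185); sl=np.array([(-60,110,36),(-60,-110,36),(60,-110,50)])/1e3
f=lambda p:np.r_[(proj(T,place(p,tl))-tp).ravel(),(proj(S,place(p,sl))-sp).ravel()]
r=least_squares(f,[.5,-.1,0]);print('rack',r.x,r.fun.round(1))
print('bass',place(r.x,[[-.03,.08,.056],[-.03,.08,.098]]))
for n,m in(('top',T),('side',S)): print(n,proj(m,place(r.x,[[-.03,.08,.098]])))
tm=un([(497,205),(520,160),(560,115),(620,88),(660,85),(687,110),(680,140),(650,180),(600,212),(550,230),(515,222)],5,130,145)-[90,0]
tf=un([(640,45),(722,105),(700,65)],5,130,145)-[90,0]
sm=un([(441-399,50),(592-399,105),(530-399,95),(500-399,52)],4.2,190,85)
sf=un([(528-399,295),(642-399,295),(585-399,333),(545-399,320),(630-399,318)],4.2,190,85)
a=np.linspace(0,2*np.pi,120);c,s=np.cos(a),np.sin(a);k=.5**.5
def lens():
    u=np.array([k,0,-k]);n=np.array([k,0,k]) ; C=np.array([-.06,0,.245])
    ring=C+.058*(np.outer(c,u)+np.outer(s,[0,1,0])); return np.vstack([ring+.006*n,ring-.006*n])
foot=np.vstack([np.c_[.045*c,.045*s,0*a+h] for h in(0,.006)])
def dist(m,P,pts):
    h=cv2.convexHull(proj(m,P).astype(np.float32)); return [cv2.pointPolygonTest(h,tuple(map(float,q)),True) for q in pts]
L=lens()
g=lambda p:np.r_[dist(T,place(p,L),tm),dist(T,place(p,foot),tf),dist(S,place(p,L),sm),dist(S,place(p,foot),sf)]
b=min((least_squares(g,[.5,.2,y],diff_step=1e-4,x_scale=[.1,.1,1]) for y in(-.6,-.3,0,.3,.6)),key=lambda r:r.cost)
print('mag',b.x,b.fun.round(1))
V=place(b.x,[[-.06-.12*k,0,.245-.12*k]])[0];print('view',V)
np.savez('fit.npz',rack=r.x,mag=b.x,view=V)
E
python3 fit.py
```

```text
rack [ 0.57710604 -0.17662081 -0.11455658] [ 0.1  0.1 -0.2  0.8  0.3  0.2  0.5  0.5 -0.9 -0.3  0.4  0.1 -0.6 -0.5
  0.8 -0.3  0.4 -0.5]
bass [[ 0.55644717 -0.09371598  0.056     ]
 [ 0.55644717 -0.09371598  0.098     ]]
top [[268.16974446 187.47696385]]
side [[278.22105769 196.44846079]]
mag [0.63758778 0.22890521 0.37640711] [-0.   4.7  3.5  2.7  1.7  1.2  3.4  3.4  2.9  1.3  0.8  0.2 -1.8 -1.
  0.1  1.3  0.5 -0.2  0.1 -0.4  0.1  1.  -0.3]
view [0.50287592 0.17566    0.16014719]
```

```bash
cat >> fit.py <<'E'
for y in np.arange(-.8,1.3,.2):
    r=least_squares(lambda p:g([p[0],p[1],y]),[.6,.22],diff_step=1e-3,x_scale=.1); print(round(y,1),r.x,round(r.cost,1),r.fun.round(1))
t=cv2.imread('pics/top1.png');s=cv2.imread('pics/side1.png')
out=[]
for im,m,x,y in((t,T,130,145),(s,S,190,85)):
    k=5;z=cv2.resize(im[y:y+90,x:x+80],None,fx=k,fy=k,interpolation=cv2.INTER_CUBIC)
    for P in(place(b.x,L[:120]),place(b.x,L[120:]),place(b.x,foot[:120])):
        q=((proj(m,P)-[x,y]+.5)*k).astype(np.int32);cv2.polylines(z,[q],True,(255,0,0),1)
    out.append(z)
cv2.imwrite('pics/ov.png',np.hstack(out))
E
python3 fit.py
```

```text
rack [ 0.57710604 -0.17662081 -0.11455658] [ 0.1  0.1 -0.2  0.8  0.3  0.2  0.5  0.5 -0.9 -0.3  0.4  0.1 -0.6 -0.5
  0.8 -0.3  0.4 -0.5]
bass [[ 0.55644717 -0.09371598  0.056     ]
 [ 0.55644717 -0.09371598  0.098     ]]
top [[268.16974446 187.47696385]]
side [[278.22105769 196.44846079]]
mag [0.63758778 0.22890521 0.37640711] [-0.   4.7  3.5  2.7  1.7  1.2  3.4  3.4  2.9  1.3  0.8  0.2 -1.8 -1.
  0.1  1.3  0.5 -0.2  0.1 -0.4  0.1  1.  -0.3]
view [0.50287592 0.17566    0.16014719]
-0.8 [0.63996258 0.19323819] 435.4 [-0.5  9.6 13.2  0.9 -6.1 -9.1 -6.8 -2.9 -0.2 -2.4 -2.3 -3.4  9.   5.1
 -2.6 -3.4  6.1  9.4 -7.6  3.4  3.9 -2.8  7.9]
-0.6 [0.64350747 0.1991041 ] 352.1 [-0.2  9.9 12.1  1.  -5.3 -7.7 -5.1 -1.1  0.5 -2.2 -2.  -1.4  7.3  5.8
 -2.9 -3.4  5.2  8.4 -7.   4.4  2.8 -2.8  6.5]
-0.4 [0.63213307 0.1927016 ] 319.4 [ 1.9 11.1  6.5 -1.  -5.  -4.6 -0.   6.8  6.6  2.2  1.2 -5.3  8.3  2.7
 -0.2 -4.6  6.8  4.3 -6.4  1.6  5.7 -0.9  7.8]
-0.2 [0.64412499 0.2119055 ] 188.1 [ 1.5 11.6  8.5  1.  -3.4 -4.4 -1.6  2.5  1.7 -0.9 -0.4  0.8  3.4  4.1
 -2.6 -2.8  2.6  4.  -4.5  4.1  1.5 -1.3  3.8]
-0.
[... 378 characters left out ...]
 1.3  0.7  0.1 -2.1 -1.3
 -0.   1.4  0.6 -0.2  0.3 -0.7 -0.   1.  -0.5]
0.6 [0.63483142 0.23633054] 70.7 [-2.2  1.9  2.9  4.6  4.7  2.8  2.6  2.5  2.8  1.1 -1.3 -0.8 -4.2 -3.3
 -1.6  0.4  1.1  0.3  2.  -2.5 -0.8  1.3 -2.2]
0.8 [0.63164406 0.24227941] 145.2 [-4.8 -0.3  2.6  6.7  6.8  2.3  1.5  1.7  2.7 -0.1 -3.3 -2.  -6.1 -5.3
 -4.  -1.2  1.3  0.   3.7 -4.3 -1.6  1.4 -3.9]
1.0 [0.62957496 0.24785974] 269.3 [-7.6 -2.1  2.9  9.5  7.1  0.9  0.   0.7  1.9 -2.9 -6.  -3.1 -7.9 -7.
 -7.  -2.9  1.2 -0.7  5.  -5.9 -2.6  1.2 -5.4]
1.2 [0.62479054 0.25190754] 439.6 [-10.3  -4.    2.7  11.5   6.2  -0.1  -0.6   0.6   1.3  -5.   -8.6  -4.9
  -9.4  -8.9 -10.   -4.3   1.4  -2.4   6.2  -7.7  -3.2   1.4  -7. ]
```

View pics/ov.png

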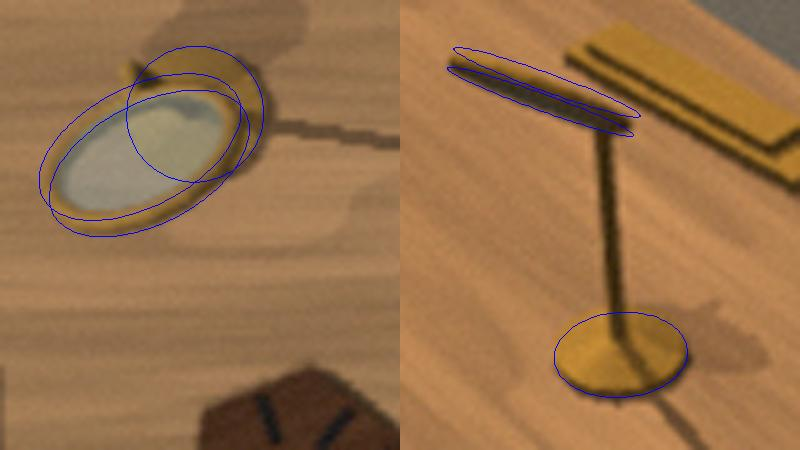

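```bash
sed -i 's/ring+.006\*n,ring-.006\*n/ring+.001*n,ring-.004*n/' fit.py; sed -i 's/^for y in np.arange.*$/for y in ():/' fit.py; python3 fit.py
python3 - <<'E'
from h import *
t=get_image('wrist');cv2.imwrite('pics/w.png',t)
E
```

```text
rack [ 0.57710604 -0.17662081 -0.11455658] [ 0.1  0.1 -0.2  0.8  0.3  0.2  0.5  0.5 -0.9 -0.3  0.4  0.1 -0.6 -0.5
  0.8 -0.3  0.4 -0.5]
bass [[ 0.55644717 -0.09371598  0.056     ]
 [ 0.55644717 -0.09371598  0.098     ]]
top [[268.16974446 187.47696385]]
side [[278.22105769 196.44846079]]
mag [0.63853801 0.22994955 0.39501335] [-0.3  3.4  2.3  1.8  1.2  1.5  2.6  2.3  1.8  0.3  0.2  0.5 -2.1 -1.
 -0.2  1.1 -0.3 -1.7  0.1 -0.4 -0.2  0.7 -0.5]
view [0.5048401  0.17420722 0.16014719]
```

View pics/ov.png

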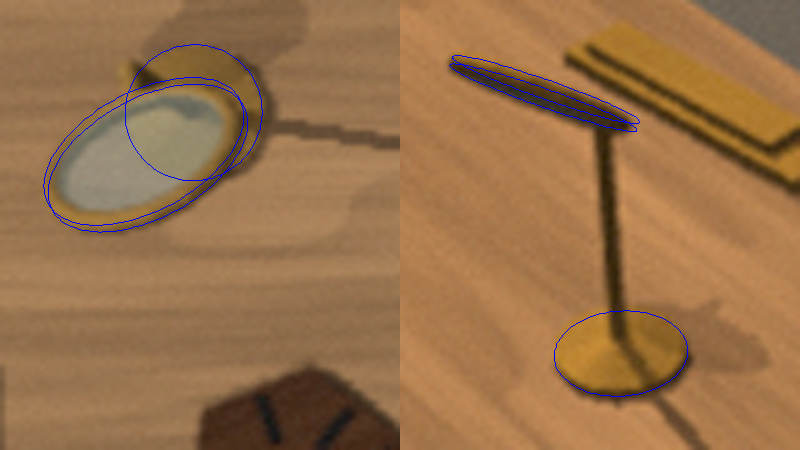

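```bash
cat >> h.py <<'E'
from scipy.spatial.transform import Rotation as Ro
def pose():
    o=telemetry.get_obs();q=o['orientation'];return o,Ro.from_quat([q[1],q[2],q[3],q[0]])
def togo(p,R): # tool-frame rotvec (deg), shift mm in current axes and in target axes
    o,C=pose(); d=(np.array(p)-o['tool_pos'])*1e3
    print('rot',np.degrees((C.inv()*R).as_rotvec()).round(1),'shift now',C.inv().apply(d).round(1),'shift after turn',R.inv().apply(d).round(1))
    print('pos',o['tool_pos'].round(4),'q',o['q'].round(2),'w',o['width'].round(4),'f',o['force'].round(1),'gf',round(o['grip_force'],1),'t',o['clock'])
F=np.load('fit.npz') if __import__('os').path.exists('fit.npz') else None
yr=F['rack'][2]; B=place(F['rack'],[[-.03,.08,.056]])[0]
ax=lambda a:np.array([np.cos(a),np.sin(a),0])
def mk(x,y): return Ro.from_matrix(np.c_[x,y,np.cross(x,y)])
Rg=mk(-ax(yr),ax(yr+np.pi/2))
my=F['mag'][2];k=.5**.5;V=F['view'];n=k*ax(my)+[0,0,k]
Rv=mk(-n,ax(my+np.pi/2)) # tool -x is the tongue normal
E
python3 - <<'E'
from h import *
m=camera_model('wrist');o,C=pose();R=cv2.Rodrigues(np.array(m['rvec'],float))[0];c=-R.T@np.array(m['tvec']).ravel()
print('cam in tool',C.inv().apply(c-o['tool_pos']))
print(V,Rv.as_matrix().round(2).tolist()); togo([B[0],B[1],.2],Rg)
E
```

```text
cam in tool [ 0.06752962  0.00039837 -0.14281354]
[0.5048401  0.17420722 0.16014719] [[-0.65, -0.38, 0.65], [-0.27, 0.92, 0.27], [-0.71, -0.0, -0.71]]
rot [ -0.1  -0.  -12.9] shift now [-555.9 -452.5   31.1] shift after turn [-440.8 -565.2   30.4]Traceback (most recent call last):
  File "<stdin>", line 4, in <module>
  File "h.py", line 16, in togo
    print('pos',o['tool_pos'].round(4),'q',o['q'].round(2),'w',o['width'].round(4),'f',o['force'].round(1),'gf',round(o['grip_force'],1),'t',o['clock'])
                                                               ^^^^^^^^^^^^^^^^
AttributeError: 'float' object has no attribute 'round'
```

carry_out:
  deltas: [0,0,-6.5,0,0,0,60,0,0,-6.4,0,0,0,60,0,0,0,-20,-40,0,60,0,0,0,-20,-50,0,60,0,0,0,-20,-50,0,60,0,0,0,-20,-50,0,60,0,0,0,-20,-50,0,60,0,0,0,-20,-50,0,60]
  squeeze: 80

```text
clock: 1.15
tool_pos: [0.2693, 0.2151, 0.2311]
orientation: [0.0, 0.057, 0.998, -0.0]
force: [0.7, 0.2, 1.1]
width: 0.0602
grip_force: 0.0
```

carry_out:
  deltas: [0,0,0,-20,-50,0,60,0,0,0,-20,-45,0,60,0,0,0,-50,-30,0,60,0,0,0,-55,-30,0,60,0,0,0,-55,-30,0,60,0,0,0,-55,-30,0,60,0,0,0,-40,-30,0,60,0,0,0,0,0,0,60]

```text
clock: 2.15
tool_pos: [0.5352, -0.0625, 0.2291]
orientation: [-0.002, 0.059, 0.998, 0.0]
force: [-0.5, 0.4, -0.9]
width: 0.0598
grip_force: 0.0
```

```bash
sed -i "s/o\['width'\].round(4)/round(o['width'],4)/" h.py
python3 - <<'E'
from h import *
togo([B[0],B[1],.2],Rg)
m=camera_model('wrist');w=snap('wrist','w2.png')
P=place(F['rack'],np.array([[-30,80,98],[-30,93,98],[-30,67,98],[-30,0,80],[-60,110,36],[0,110,50]])/1e3)
print(proj(m,P).round(1))
E
```

```text
rot [-0.  -0.2 -0.2] shift now [-24.9 -28.5  29. ] shift after turn [-24.6 -28.6  29.1]
pos [ 0.5352 -0.0625  0.2291] q [-0.22  0.07  1.4  -0.    1.68 -1.67] w 0.0598 f [-0.5  0.4 -0.9] gf 0.0 t 2.15
[[226.8 207.2]
 [240.3 207.2]
 [213.3 207.3]
 [150.2 202. ]
 [257.7 164.7]
 [257.9 218.7]]
```

View pics/w2.png

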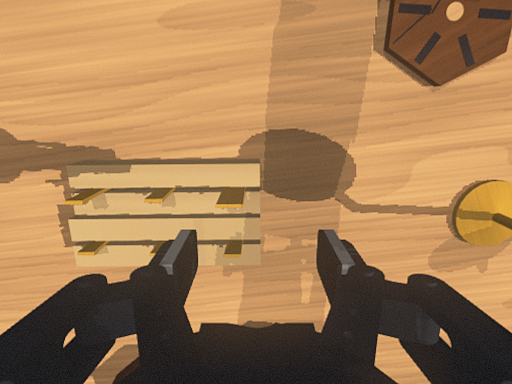

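The bass top edge appears at about (218–244, 206), centre ≈231, against 227 predicted: about 4 mm further left. Moving over it with that correction.

carry_out:
  deltas: [0,0,0,-12,-12,20,60,0,-0.2,-0.2,-12,-13,30,60,0,0,0,0,0,20,60,0,0,0,0,0,10,60,0,0,0,0,0,0,60,0,0,0,0,0,0,60]

```text
clock: 2.95
tool_pos: [0.5556, -0.0876, 0.1525]
orientation: [0.003, 0.055, 0.998, -0.0]
force: [0.4, -0.2, 0.9]
width: 0.0599
grip_force: 0.0
```

Run:
```python
from h import *
togo([B[0],B[1],.048],Rg)
m=camera_model('wrist');w=snap('wrist','w3.png')
P=place(F['rack'],np.array([[-30,80,98],[-30,93,98],[-30,67,98],[-60,110,36],[0,110,50]])/1e3)
print(proj(m,P).round(1))
cv2.imwrite('pics/w3z.png',cv2.resize(cv2.imread('pics/w3.png')[100:360,130:390],None,fx=2.3,fy=2.3))
```

```text
rot [-0.   0.3  0.2] shift now [ -1.   -6.  104.5] shift after turn [ -1.6  -6.  104.5]
pos [ 0.5556 -0.0876  0.1525] q [-0.26  0.14  1.47  0.    1.53 -1.72] w 0.0599 f [ 0.4 -0.2  0.9] gf 0.0 t 2.95
[[247.7 209.8]
 [266.3 209.9]
 [229.  209.8]
 [284.2 153.4]
 [283.7 223.9]]
```

View pics/w3z.png

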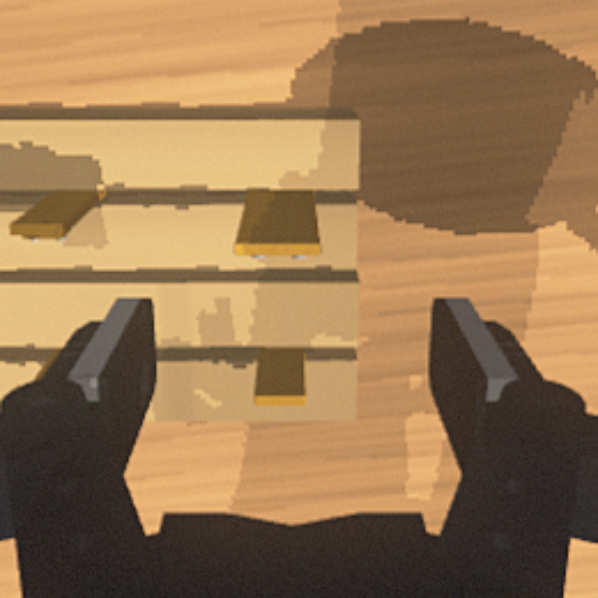

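Bass top spans (232–270, 208): 2 mm left, 1 mm nearer than the fit. Correct, descend, close.

carry_out:
  deltas: [0,0.3,0.2,-1,-4,10,60,0,0,0,0,0,25,60,0,0,0,0,0,25,60,0,0,0,0,0,22,60,0,0,0,0,0,12,60,0,0,0,0,0,7,60,0,0,0,0,0,3,60,0,0,0,0,0,0,60]

```text
clock: 4.0
tool_pos: [0.556, -0.0919, 0.0479]
orientation: [-0.0, 0.057, 0.998, -0.0]
force: [-0.6, 0.5, -0.4]
width: 0.06
grip_force: 0.0
```

carry_out:
  deltas: [0,0,0,0,0,0,40,0,0,0,0,0,0,30,0,0,0,0,0,0,15,0,0,0,0,0,0,15,0,0,0,0,0,0,15,0,0,0,0,0,0,15]
  squeeze: 60

```text
clock: 4.75
tool_pos: [0.556, -0.0919, 0.048]
orientation: [-0.0, 0.057, 0.998, -0.0]
force: [0.1, 0.2, 4.9]
width: 0.025
grip_force: 58.8
```

carry_out:
  deltas: [0,0,0,0,0,-5,15,0,0,0,0,0,-15,15,0,0,0,0,0,-25,15,0,0,0,0,0,-30,15,0,0,0,0,0,-30,15,0,0,0,0,0,-30,15,0,0,0,0,0,-20,15,0,0,0,0,0,0,15]

```text
clock: 5.75
tool_pos: [0.5566, -0.092, 0.2051]
orientation: [0.001, 0.057, 0.998, -0.0]
force: [0.2, 0.1, -1.3]
width: 0.0245
grip_force: 59.2
```

Run:
```python
from h import *
T=V+.008*Rv.as_matrix()[:,2]
print(T); togo([.40,.08,.21],Rg); togo(T,Rv)
print(np.degrees(Rv.as_euler('ZYX')-Rg.as_euler('ZYX')))
```

```text
[0.51006133 0.17638409 0.15449033]
rot [-0.   0.1 -0. ] shift now [175.2 153.   -5.5] shift after turn [175.2 153.   -4.9]
pos [ 0.5566 -0.092   0.2051] q [-0.26  0.12  1.38 -0.    1.63 -1.72] w 0.0245 f [ 0.2  0.1 -1.3] gf 59.2 t 5.75
rot [-11.5 -43.9 -27.6] shift now [ 77.  261.4  50.2] shift after turn [ -6.9 265.6  78.4]
pos [ 0.5566 -0.092   0.2051] q [-0.26  0.12  1.38 -0.    1.63 -1.72] w 0.0245 f [ 0.2  0.1 -1.3] gf 59.2 t 5.75
[-330.80379343   45.         -360.        ]
```

carry_out:
  deltas: [0,0,0,20,0,0,15,0,0,0,35,10,0,15,0,0,0,40,25,0,15,0,0,0,40,35,0,15,0,0,0,30,35,0,15,0,0,0,10,30,0,15,0,0,0,0,18,0,15,0,0,-5,0,0,0,15]

```text
clock: 6.75
tool_pos: [0.3983, 0.0813, 0.2013]
orientation: [-0.002, 0.011, 1.0, 0.0]
force: [0.1, -0.2, -1.4]
width: 0.0247
grip_force: 59.2
```

carry_out:
  deltas: [0,0,-8,0,0,0,15,0,0,-8,0,0,0,15,0,0,-8,0,0,0,15,0,-5,0,0,0,0,15,0,-8,0,0,0,0,15,0,-8,0,0,0,0,15,0,-8,0,0,0,0,15,0,-8,0,0,0,0,15]

```text
clock: 7.75
tool_pos: [0.3986, 0.0806, 0.2012]
orientation: [0.311, -0.185, 0.93, 0.063]
force: [-0.2, 0.3, -0.4]
width: 0.0248
grip_force: 59.2
```

carry_out:
  deltas: [0,-5,0,0,0,0,15,0,-3,0,0,0,0,15,0,0,0,0,0,0,15,0,0,0,0,0,0,15]

```text
clock: 8.25
tool_pos: [0.4163, 0.0798, 0.2008]
orientation: [0.369, -0.181, 0.908, 0.077]
force: [-0.3, 0.4, -1.1]
width: 0.025
grip_force: 59.2
```

Run:
```python
from h import *
T=V+.008*Rv.as_matrix()[:,2]
togo(T,Rv); snap('side','s4.png')
```

```text
rot [ 0.3 -0.7 -0.2] shift now [-56.   52.6 119.8] shift after turn [-54.7  53.  120.2]
pos [0.4163 0.0798 0.2008] q [-0.32 -0.76  2.22  0.54  1.11 -2.38] w 0.025 f [-0.3  0.4 -1.1] gf 59.2 t 8.25
```

carry_out:
  deltas: [0,0,0,0,5,15,15,0,0,0,0,10,25,15,0,0,0,-5,10,25,15,0,0,0,-10,10,25,15,0,0,0,-15,10,15,15,0,0,0,-10,5,8,15,0,-0.7,0,-5,0,0,15,0,0,0,0,0,0,15]

```text
clock: 9.3
tool_pos: [0.4999, 0.1691, 0.1526]
orientation: [0.376, -0.181, 0.906, 0.078]
force: [-0.1, 0.3, -1.7]
width: 0.0246
grip_force: 59.2
```

Run:
```python
from h import *
T=V+.008*Rv.as_matrix()[:,2]
togo(T,Rv); s=snap('side','s5.png');t=snap('top','t5.png')
print(proj(camera_model('side'),[V]),proj(camera_model('top'),[V]))
z=lambda im,x,y:cv2.resize(im[y:y+140,x:x+130],None,fx=3,fy=3,interpolation=cv2.INTER_CUBIC)
cv2.imwrite('pics/z5.png',cv2.cvtColor(np.hstack([z(s,140,60),z(t,110,130)]),cv2.COLOR_RGB2BGR))
```

```text
rot [ 0.3  0.1 -0.2] shift now [-9.9  2.8  7.3] shift after turn [-10.    2.8   7.3]
pos [0.4999 0.1691 0.1526] q [ 0.08 -0.42  2.16  0.37  0.68 -2.09] w 0.0246 f [-0.1  0.3 -1.7] gf 59.2 t 9.3
[[205.98914501 141.40381062]] [[176.47344183 204.93335933]]
```

View pics/z5.png

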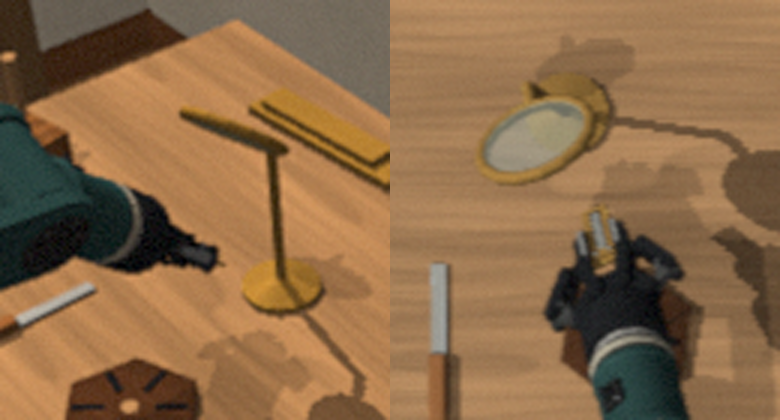

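Tongue side is up between the fingers (top crop strip at (600,235)); frame undisturbed, tip at side crop (222,265). Final approach.

carry_out:
  deltas: [0,0,0,-3,1,2,15,0,0,0,-4,2,3,15,0,0,0,-3,0,2,15,0,0,0,0,0,0,15,0,0,0,0,0,0,15,0,0,0,0,0,0,15]

```text
clock: 10.15
tool_pos: [0.5097, 0.1763, 0.1542]
orientation: [0.375, -0.18, 0.906, 0.078]
force: [-0.1, -0.8, -1.8]
width: 0.0247
grip_force: 59.2
```

Run:
```python
from h import *
T=V+.008*Rv.as_matrix()[:,2]
togo(T,Rv); s=snap('side','s6.png').copy();t=snap('top','t6.png').copy()
o,C=pose();M=C.as_matrix();c=o['tool_pos']-.008*M[:,2]
cor=[c+a*.013*M[:,1]+b*.042*M[:,2] for a,b in((1,1),(1,-1),(-1,-1),(-1,1))]
out=[]
for im,nm,x,y in((s,'side',175,110),(t,'top',145,170)):
    z=cv2.resize(im[y:y+65,x:x+65],None,fx=6,fy=6,interpolation=cv2.INTER_CUBIC)
    cv2.polylines(z,[((proj(camera_model(nm),cor)-[x,y]+.5)*6).astype(np.int32)],True,(255,0,0),1);out.append(z)
cv2.imwrite('pics/z6.png',cv2.cvtColor(np.hstack(out),cv2.COLOR_RGB2BGR))
```

```text
rot [ 0.2  0.1 -0.2] shift now [-0.5 -0.1  0. ] shift after turn [-0.5 -0.1  0. ]
pos [0.5097 0.1763 0.1542] q [ 0.1  -0.39  2.13  0.35  0.67 -2.06] w 0.0247 f [-0.1 -0.8 -1.8] gf 59.2 t 10.15
```

View pics/z6.png

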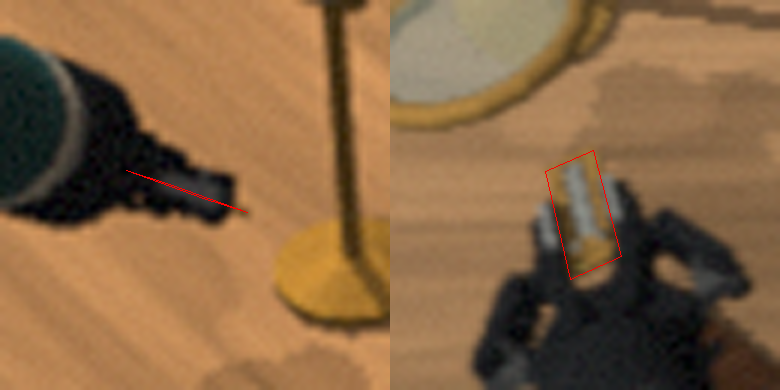

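The overlay matches the held frame, with the tongue up. Handing in.

```bash
python3 -c "
from cell import ticket;print(ticket.close_job())"
```

```text
the job is handed in; nothing more can be done
None
```

I drew the bass frame from its slot and handed the job in with it gripped at 59 N, tongue side up, before the magnifier. By my camera fit it is within a few millimetres of the viewing spot and square to the lens; no verdict came back.

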